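Turn the thread carousel to red

ROBOT

A 6-joint arm with a two-finger parallel gripper is mounted at the origin on the work surface; the furniture and walls round the work are solid. World frame = base frame: x ahead of the robot, y to its left, z up, the work surface at z = 0. Lengths are in mm, angles in rad, forces in N, time in s.
With the tool pointing down it reaches from about 325 to 775 mm from the base axis. Payload 5.5 kg.
Tool frame: the origin (TCP) lies at the very end of the fingers, on their centre line; the grasp point (between the pads) lies 19 mm behind it; z points along the fingers, y is the line along which they close (so a half turn about z gives the same grasp; the last joint's range is limited). The gripper opens to 88 mm and grips with 3 to 60 N. Pads are 20 mm wide; open, the fingers measure 115 mm over their backs; the gripper's body (75 mm by 178 mm) begins 61 mm behind the grasp point.
Start: joints at [-1.38, 0.091, 1.231, -0, 1.82, -0.057], TCP at [147.162, -581.687, 222.631] pointing down, gripper open.
Joint ranges: [-2.87, 2.87], [-0.86, 2.18], [0.17, 2.46], [-1.51, 4.65], [0.06, 2.69], [-2.65, 2.65]. Speed limits (rad/s): [2.57, 2.57, 3.01, 3.14, 3.14, 3.14].

INTERFACE

Orientations are given as a unit quaternion [w, x, y, z].
In Python, from rig import bot gives the robot as it stands.
- The arm moves only by the tool arm_command, never from a script. Its argument "deltas" is a list of rows, each a list of 3 entries, a list of its own where there are three numbers: the closure, from 0 (fully open) to 1 (shut), then the shift along the tool's x, y, z scaled (see below), then the turn about the tool's z scaled (see below). In form: [[grip, [dx, dy, dz], turn], ...]. A call has 1 to 10 rows; each row is the pose to reach, as a shift and turn from the pose commanded when the call began, along the tool's axes at that moment, turning the shorter way round; what a row does not reach only later rows make up. The controller multiplies each number of a shift by 600 mm and each number of a turn by 180 degrees. A row lasts 1/8 s, in which the tool goes at most 62.5 mm and 10.7 degrees, less where a joint would pass 70% of its speed; a pose out of reach is approached as far as the arm can. A call with a number of a shift or a turn outside -1 to 1 is refused whole. A call with a gripper value outside its range is refused whole. The fingers move at their own pace and stop on an object; the grip force is fixed at half the most. Time passes only in rows, so rows that repeat a pose let the fingers close. It gives the time, the measured TCP pose, the force, the opening and the grip force at its end, in the units of the state.
- bot.get_state(): the state, without advancing time (a new reading comes with each control period).
- bot.capture(name): name is "scene" or "top" or "wrist"; returns (picture, depth): 400x640x3 uint8, blue, green, red; 400x640 float32, mm along the optical axis (not along the pixel's ray), 0 where there is no reading.
- bot.calibration(name): a dict with "fx", "fy", "cx", "cy" (pixels), "R" (3x3) and "t" (3): a world point X has camera coordinates R X + t. Camera axes: x right, y down, z forward; pixel columns grow to the right and rows downward; lengths in mm; the calibration is good to about 2 mm. A picture is of the moment at which its call begins: read the wrist's pose just before it. calibration takes no time and is no camera call; for the wrist camera it gives the pose at the moment of the call.
- bot.hand_in(): hands the job in; it is judged then, once.
The state is a dict: "clock": time; "joints": joint angles; "dq": joint speeds; "tau": joint torques, N m; "eef_pos": TCP position; "tool_rot": TCP orientation; "contact_force": force on the tool from outside, world axes, zero at the start; "torque": the same for the moment, N m; "finger_gap": opening from 0.0 (shut) to 1.0 (fully open); "grasp_force": force on a finger pad.
Only numpy, scipy, OpenCV 4.12 (cv2) and the standard library are available. Lean on these libraries where they do the work, as an engineer would, in place of code of your own. Each camera call takes 0.05 s, during which the arm holds its last target. There are 200 camera calls.

TASK

The next seam needs red thread: turn the thread carousel, pushing it round by the black finger pegs on its rim, until the red spool stands at the front, in line with the orange mark, and leave it at rest there. Do not push or pick up any spool itself (all six must stay standing in their cups), and leave the tin, tape measure and thimble where they are.

Things in the scene. Friction and masses are not known exactly. Their poses are not given: they have to be found in the camera images.
- carousel_base: Fixed dark metal foot of the thread carousel, 156 mm across, standing on the worktop. Origin: on the carousel's turning axis at the worktop; z up; its -x axis points out to the front mark. A flat arm 16 mm wide and 6 mm high runs out under the tray along -x and ends in the orange front mark.
- front_mark (a point): Top centre of the front mark, a flat orange disc with a white dot, 38 mm across and 8 mm high, at the end of the foot's arm, 157 mm from the axis, roughly on the robot's side. It does not turn with the tray.
- tray_center (a point): Centre of the carousel tray's upper face, on the turning axis, 34 mm above the worktop. The tray is a pale wooden disc, 244 mm across and 12 mm thick. On it, 62 mm from the axis and 60 degrees apart, are six shallow dark cups (37 mm across, 6 mm high), each holding one spool. A small steel knob at the centre rises 12 mm.
- finger_peg (a point): Half-way up one of six equal upright black finger pegs on the tray's rim: 14 mm across, rising 38 mm above the tray (heights 34 to 72 mm above the worktop), 110 mm from the axis and 60 degrees apart. Each peg stands midway in angle between two neighbouring spools. They turn with the tray.
- thread_tray (a joint): Turn of the tray on its foot, rad, 0 at the start of the run, positive anticlockwise seen from above; it turns freely either way more than a full turn, against a bearing friction of about 0.1 N m (about 1 N at the pegs), and stays where it is left.
- red_spool_center (a point): Centre, half-way up, of the red thread spool: loose, 26 mm across and 48 mm high, 22 g, standing upright in a cup of the tray, its top 82 mm above the worktop. Its z axis is up; its yaw means nothing. This is the one to bring to the front.
- purple_spool_center (a point): Centre, half-way up, of the purple thread spool: loose, 26 mm across and 48 mm high, 22 g, standing upright in a cup of the tray, its top 82 mm above the worktop. Its z axis is up; its yaw means nothing.
- white_spool_center (a point): Centre, half-way up, of the white thread spool: loose, 26 mm across and 48 mm high, 22 g, standing upright in a cup of the tray, its top 82 mm above the worktop. Its z axis is up; its yaw means nothing.
- blue_spool_center (a point): Centre, half-way up, of the blue thread spool: loose, 26 mm across and 48 mm high, 22 g, standing upright in a cup of the tray, its top 82 mm above the worktop. Its z axis is up; its yaw means nothing.
- yellow_spool_center (a point): Centre, half-way up, of the yellow thread spool: loose, 26 mm across and 48 mm high, 22 g, standing upright in a cup of the tray, its top 82 mm above the worktop. Its z axis is up; its yaw means nothing.
- green_spool_center (a point): Centre, half-way up, of the green thread spool: loose, 26 mm across and 48 mm high, 22 g, standing upright in a cup of the tray, its top 82 mm above the worktop. Its z axis is up; its yaw means nothing.
- pin_tin: Blue hinged tin, 62 x 89 x 22 mm, loose on the worktop to the left of the carousel; origin at the centre of its underside. Bystander.
- tape_measure: Round white tape measure with a red button, 55 x 68 x 18 mm, loose on the worktop to the left of the carousel; origin at the centre of its underside. Bystander.
- thimble: Metal thimble, 20 mm across, 22 mm high, loose on the worktop to the right of the carousel; origin at the centre of its underside. Bystander.
There are look-alikes about, which are no part of the job. Leave any turquoise look-alike of the part that bears green_spool_center alone.

How it is judged:
By the outcome, as a careful person would: the job done as asked, in the order asked, and still so for the second after the job is handed in, with the robot touching nothing.
It also fails if it takes over 42 s, if anything falls off the work surface, if the arm or the gripper's body presses on something with over 40 N, if the wrist force passes 120 N, or if a joint passes its speed limit or range.

## Working session

There is one attempt and no reset: what is moved stays moved. The work goes in short steps, Python scripts to look and compute and a tool call to move; the robot and the scene stay as the last step left them, time stands still between calls to the robot, and variables do not carry over. Pictures are saved under pics/ and viewed, at most 10 in all, crops included, and the job is handed in when it is done.

Besides the shell and the picture viewer there is one more tool, called as name([rows], argument=value, ...), one row to a line, values as JSON. arm_command: Moves the arm, as the interface text tells. Its arguments: {"type":"object","properties":{"deltas":{"type":"array","items":{"type":"array"}}},"required":["deltas"]}

```bash
mkdir -p pics; cat > h.py <<'E'
import numpy as np, cv2
from rig import bot
def ray(name,u,v,z,cal=None):
    c=cal or bot.calibration(name);R=np.array(c["R"]);t=np.array(c["t"])
    o=-R.T@t; d=R.T@np.array([(u-c["cx"])/c["fx"],(v-c["cy"])/c["fy"],1])
    return o+d*(z-o[2])/d[2]
E
python3 - <<'E'
from h import *
for n in("top","scene"):
    p,d=bot.capture(n); cv2.imwrite(f"pics/{n}0.png",p); np.save(n+"0.npy",d)
s=bot.get_state();print(s["clock"],s["eef_pos"],s["tool_rot"])
c=bot.calibration("top");print(c)
E
```

```text
0.1 [ 147.12276262 -581.41882052  221.62459801] [-8.62275670e-04  9.92331944e-01  1.23598409e-01 -5.13883959e-05]
{'fx': 412.90596546624056, 'fy': 412.90596546624056, 'cx': 314.9255440605876, 'cy': 203.36442201467526, 'R': array([[-0.02171215, -0.99916126,  0.03471839],
       [-0.99848687,  0.01991644, -0.05125719],
       [ 0.05052274, -0.03577876, -0.99808183]]), 't': array([  75.14864855,  528.93471564, 1120.19779899])}
```

View pics/top0.png

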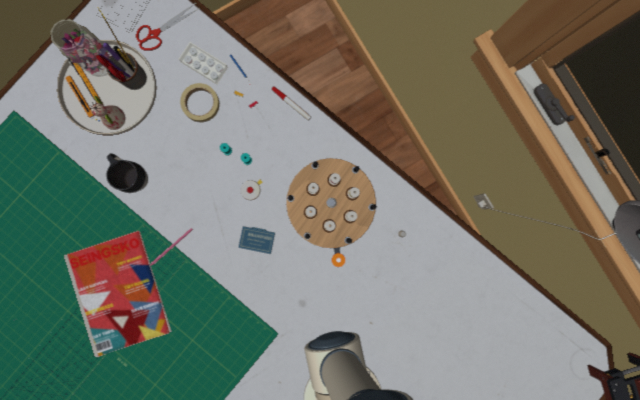

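View pics/scene0.png

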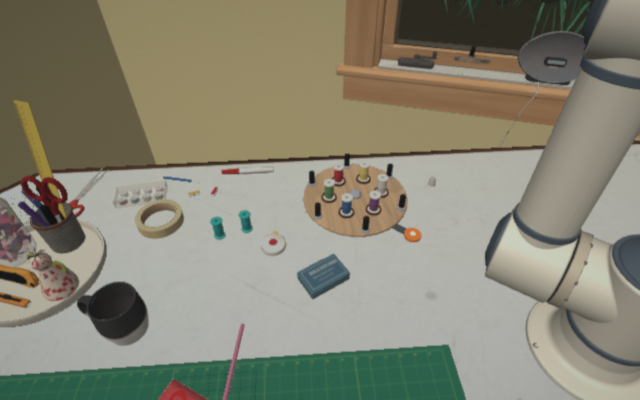

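Top view: tray centre (331,203), mark (338,260), six spools and pegs. Scene view: red at (339,173), green (329,188), blue (347,204), purple (375,202), white (383,184), yellow (364,171). The turquoise spools at (218,228) and (245,220) are off the tray. Next I measure, with a crop to confirm.

```bash
python3 - <<'E'
from h import *
p=cv2.imread("pics/top0.png"); s=cv2.imread("pics/scene0.png")
a=cv2.resize(p[150:275,280:410],None,fx=3,fy=3,interpolation=2); b=cv2.resize(s[145:250,295:425],None,fx=3,fy=3,interpolation=2)
h=max(len(a),len(b)); cv2.imwrite("pics/crop1.png",np.hstack([cv2.copyMakeBorder(x,0,h-len(x),0,0,0) for x in(a,b)]))
hsv=cv2.cvtColor(p,cv2.COLOR_BGR2HSV)
def blobs(m,lo=8):
    n,_,st,ce=cv2.connectedComponentsWithStats(m.astype(np.uint8)); return [(ce[i],st[i,4]) for i in range(1,n) if st[i,4]>=lo]
R=np.zeros(p.shape[:2],bool);R[150:275,280:410]=1
om=R&(hsv[...,0]<18)&(hsv[...,1]>190)&(hsv[...,2]>150)
mk=[ray("top",*c,8) for c,_ in blobs(om,30)];print("mark",mk)
wood=(R&(hsv[...,0]>5)&(hsv[...,0]<25)&(hsv[...,1]>60)&(hsv[...,2]>90)).astype(np.uint8)
cs,_=cv2.findContours(wood,0,2);c=max(cs,key=cv2.contourArea);e=cv2.fitEllipse(cv2.convexHull(c));C=ray("top",*e[0],34);print("ellipse",e,C)
blk=R&(p.max(2)<45)
pk=[(c,n) for c,n in blobs(blk,8)]
for c,n in pk:
    w=ray("top",*c,60);r=w-C;print("blk",c.round(),n,w.round(),np.hypot(*r[:2]).round(),np.degrees(np.arctan2(r[1],r[0])).round(1))
for nm,q in dict(red=(339,173),green=(329,188),blue=(347,204),purple=(375,202),white=(383,184),yellow=(364,171)).items():
    w=ray("scene",*q,58);r=w-C;print(nm,w.round(),np.hypot(*r[:2]).round(),np.degrees(np.arctan2(r[1],r[0])).round(1))
E
```

```text
mark [array([375.41612189,   4.44424567,   8.        ])]
ellipse ((330.8089904785156, 202.69264221191406), (88.82077026367188, 89.31974792480469), 165.60252380371094) [530.24303507  22.04889194  34.        ]
blk [315. 164.] 14 [632.  63.  60.] 109.0 22.1
blk [356. 169.] 15 [617. -45.  60.] 110.0 -37.5
blk [290. 197.] 13 [545. 130.  60.] 109.0 82.2
blk [373. 206.] 15 [517. -86.  60.] 109.0 -97.1
blk [307. 236.] 11 [443.  88.  60.] 109.0 142.8
blk [348. 240.] 12 [430. -20.  60.] 109.0 -157.2
red [594.  10.  58.] 65.0 -11.0
green [574.  65.  58.] 62.0 44.7
blue [509.  76.  58.] 58.0 111.9
purple [469.  27.  58.] 62.0 175.3
white [494. -33.  58.] 66.0 -123.3
yellow [557. -38.  58.] 66.0 -66.5
```

View pics/crop1.png

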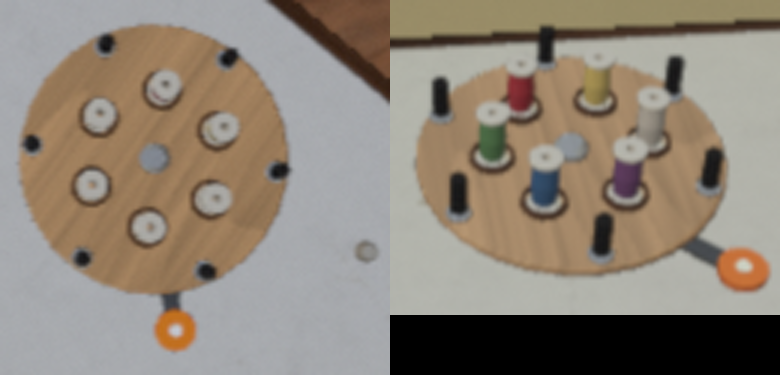

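The crop confirms red: it is on the tray at the far side (crop pixel 520,88), at about -7.5°, with the mark at -173.5°. So the tray must turn about 166° clockwise. I'll push the peg at -157° with closed fingers, following the rim.

```bash
cat >> h.py <<'E'
from scipy.spatial.transform import Rotation as Ro
C=np.array([530.2,22.0])
def rows(pts):
    s=bot.get_state();q=s["tool_rot"];M=Ro.from_quat([q[1],q[2],q[3],q[0]]).as_matrix();p=np.array(s["eef_pos"])
    print("clock",s["clock"].__round__(2),p.round(1))
    for w in pts: print([1,[float(x) for x in (M.T@(np.array(w)-p)/600).round(3)],0])
def arc(a,r=111,z=44): return [C[0]+r*np.cos(np.radians(a)),C[1]+r*np.sin(np.radians(a)),z]
E
python3 - <<'E'
from h import *
rows([arc(222,z=150),arc(222,z=44)])
E
```

```text
clock 0.1 [ 147.1 -581.4  221.6]
[1, [0.702, -0.732, 0.121], 0]
[1, [0.702, -0.732, 0.297], 0]
```

arm_command([
  [1,[0.702,-0.732,0.121],0],
  [1,[0.702,-0.732,0.121],0],
  [1,[0.702,-0.732,0.121],0],
  [1,[0.702,-0.732,0.121],0],
  [1,[0.702,-0.732,0.121],0],
  [1,[0.702,-0.732,0.121],0],
  [1,[0.702,-0.732,0.121],0],
  [1,[0.702,-0.732,0.121],0],
  [1,[0.702,-0.732,0.121],0],
  [1,[0.702,-0.732,0.121],0],
])

```text
clock: 1.35
eef_pos: [448.2, -50.3, 149.4]
tool_rot: [-0.0, 0.992, 0.124, -0.0]
contact_force: [1.2, 0.1, 0.4]
finger_gap: 0.004
grasp_force: 0.0
```

```bash
python3 - <<'E'
from h import *
rows([arc(222,z=120),arc(222,z=44)])
s=bot.get_state();print(s["joints"],s["finger_gap"],arc(222))
E
```

```text
clock 1.35 [448.2 -50.3 149.4]
[1, [-0.002, 0.003, 0.049], 0]
[1, [-0.002, 0.003, 0.176], 0]
[-1.87181139e-01 -3.18998369e-01  1.73957531e+00  7.10697832e-05
  1.72132742e+00  1.13460133e+00] 0.004487377601710668 [np.float64(447.7109243720093), np.float64(-52.27349730583326), 44]
```

arm_command([
  [1,[-0.002,0.003,0.06],0],
  [1,[-0.002,0.003,0.12],0],
  [1,[-0.002,0.003,0.176],0],
  [1,[-0.002,0.003,0.176],0],
])

```text
clock: 1.85
eef_pos: [444.8, -54.1, 41.3]
tool_rot: [-0.001, 0.992, 0.124, -0.003]
contact_force: [0.2, -0.5, -0.7]
finger_gap: 0.002
grasp_force: 0.0
```

```bash
python3 - <<'E'
from h import *
print(bot.get_state()["contact_force"])
rows([arc(a) for a in(218,214,209,203,196,189,182,174,166,158)])
E
```

```text
[ 0.2467684  -0.54712963 -0.66315903]
clock 1.85 [444.8 -54.1  41.3]
[1, [-0.0, -0.013, -0.004], 0]
[1, [-0.005, -0.025, -0.004], 0]
[1, [-0.01, -0.041, -0.004], 0]
[1, [-0.014, -0.06, -0.004], 0]
[1, [-0.016, -0.082, -0.004], 0]
[1, [-0.015, -0.105, -0.004], 0]
[1, [-0.012, -0.127, -0.004], 0]
[1, [-0.004, -0.152, -0.004], 0]
[1, [0.006, -0.175, -0.004], 0]
[1, [0.02, -0.197, -0.004], 0]
```

arm_command([
  [1,[0,-0.013,-0.002],0],
  [1,[-0.005,-0.025,-0.002],0],
  [1,[-0.01,-0.041,-0.002],0],
  [1,[-0.014,-0.06,-0.002],0],
  [1,[-0.016,-0.082,-0.002],0],
  [1,[-0.015,-0.105,-0.002],0],
  [1,[-0.012,-0.127,-0.002],0],
  [1,[-0.004,-0.152,-0.002],0],
  [1,[0.006,-0.175,-0.002],0],
  [1,[0.02,-0.197,-0.002],0],
])

```text
clock: 3.1
eef_pos: [430.2, 63.7, 45.7]
tool_rot: [0.0, 0.992, 0.124, 0.0]
contact_force: [1.8, -2.7, 0.3]
finger_gap: 0.005
grasp_force: 1.3
```

```bash
python3 - <<'E'
from h import *
s=bot.get_state();print(s["contact_force"]);d=s["eef_pos"][:2]-C;print(np.hypot(*d),np.degrees(np.arctan2(d[1],d[0])))
rows([arc(a) for a in(152,144,136,128,120,112,104,96,88,80)])
p,_=bot.capture("scene");q,_=bot.capture("top")
cv2.imwrite("pics/mid.png",np.hstack([cv2.resize(p[140:250,270:430],None,fx=2.5,fy=2.5),cv2.resize(q[150:260,250:410],None,fx=2.5,fy=2.5)]))
E
```

```text
[ 1.76470822 -2.65102653  0.34261251]
108.33403941041523 157.36868687197133
clock 3.1 [430.2  63.7  45.7]
[1, [0.007, -0.016, 0.003], 0]
[1, [0.026, -0.034, 0.003], 0]
[1, [0.047, -0.049, 0.003], 0]
[1, [0.07, -0.061, 0.003], 0]
[1, [0.094, -0.07, 0.003], 0]
[1, [0.119, -0.075, 0.003], 0]
[1, [0.145, -0.077, 0.003], 0]
[1, [0.171, -0.075, 0.003], 0]
[1, [0.196, -0.069, 0.003], 0]
[1, [0.22, -0.061, 0.003], 0]
```

View pics/mid.png

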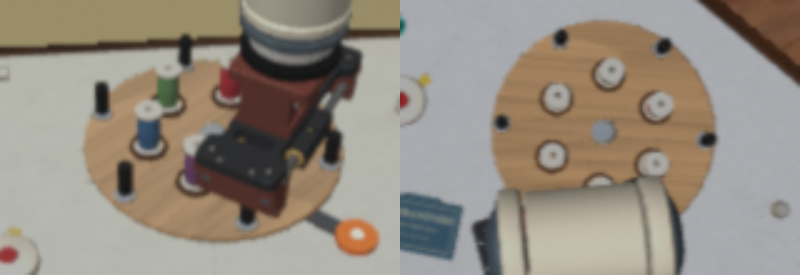

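The tray has turned about 60° clockwise. Red is now at scene crop (230,85), where yellow was, and all spools are standing. I'll keep going round.

arm_command([
  [1,[0.007,-0.016,0.001],0],
  [1,[0.026,-0.034,0.001],0],
  [1,[0.047,-0.049,0.001],0],
  [1,[0.07,-0.061,0.001],0],
  [1,[0.094,-0.07,0.001],0],
  [1,[0.119,-0.075,0.001],0],
  [1,[0.145,-0.077,0.001],0],
  [1,[0.171,-0.075,0.001],0],
  [1,[0.196,-0.069,0.001],0],
  [1,[0.22,-0.061,0.001],0],
])

```text
clock: 4.45
eef_pos: [549.2, 131.3, 44.4]
tool_rot: [0.0, 0.992, 0.124, -0.001]
contact_force: [-1.1, -1.6, 0.4]
finger_gap: 0.004
grasp_force: 0.8
```

```bash
python3 - <<'E'
from h import *
s=bot.get_state();print(s["contact_force"]);d=s["eef_pos"][:2]-C;print(np.hypot(*d),np.degrees(np.arctan2(d[1],d[0])))
rows([arc(a) for a in(76,71,66,62,59,57,56)])
E
```

```text
[-1.11073162 -1.61022042  0.36092781]
110.92288228342494 80.13629463560636
clock 4.45 [549.2 131.3  44.4]
[1, [0.012, 0.006, 0.001], 0]
[1, [0.026, 0.014, 0.001], 0]
[1, [0.039, 0.023, 0.001], 0]
[1, [0.049, 0.032, 0.001], 0]
[1, [0.056, 0.038, 0.001], 0]
[1, [0.06, 0.043, 0.0], 0]
[1, [0.063, 0.046, 0.0], 0]
```

arm_command([
  [1,[0.012,0.006,0],0],
  [1,[0.026,0.014,0],0],
  [1,[0.039,0.023,0],0],
  [1,[0.049,0.032,0],0],
  [1,[0.056,0.038,0],0],
  [1,[0.06,0.043,0],0],
  [1,[0.063,0.046,0],0],
  [1,[0.063,0.046,0],0],
])

```text
clock: 5.45
eef_pos: [592.3, 113.2, 45.1]
tool_rot: [0.0, 0.992, 0.124, 0.0]
contact_force: [-0.1, -0.8, -1.4]
finger_gap: 0.005
grasp_force: 0.0
```

```bash
cat >> h.py <<'E'
def pegs(name,box,zz):
    p,_=bot.capture(name); x0,x1,y0,y1=box
    m=np.zeros(p.shape[:2],np.uint8);m[y0:y1,x0:x1]=(p.max(2)<45)[y0:y1,x0:x1]
    n,_,st,ce=cv2.connectedComponentsWithStats(m)
    for i in range(1,n):
        if 8<=st[i,4]<120:
            d=ray(name,*ce[i],zz)[:2]-C;r=np.hypot(*d)
            if 98<r<122:
                a=np.degrees(np.arctan2(d[1],d[0]));print(name,ce[i].round(),st[i,4],"r",r.round(1),"ang",a.round(1),"mod60",(a%60).round(1))
    return p
E
python3 - <<'E'
from h import *
s=bot.get_state();d=s["eef_pos"][:2]-C;print(s["contact_force"],np.hypot(*d),np.degrees(np.arctan2(d[1],d[0])))
q=pegs("top",(280,410,150,275),60);p=pegs("scene",(290,420,140,250),55)
cv2.imwrite("pics/mid2.png",np.hstack([cv2.resize(p[140:250,270:430],None,fx=2.5,fy=2.5),cv2.resize(q[150:260,250:410],None,fx=2.5,fy=2.5)]))
E
```

```text
[-0.12902112 -0.75279206 -1.41729792] 110.29812518436898 55.740427603604196
top [341. 162.] 15 r 109.5 ang -14.6 mod60 45.4
top [371. 190.] 15 r 109.1 ang -74.3 mod60 45.7
top [292. 214.] 8 r 108.6 ang 105.3 mod60 45.3
top [362. 230.] 16 r 109.3 ang -134.1 mod60 45.9
top [322. 242.] 12 r 108.3 ang 166.0 mod60 46.0
scene [330. 162.] 32 r 115.1 ang -15.0 mod60 45.0
scene [374. 162.] 33 r 114.6 ang -72.9 mod60 47.1
scene [320. 170.] 74 r 108.8 ang 5.1 mod60 5.1
scene [403. 188.] 38 r 109.0 ang -133.6 mod60 46.4
scene [333. 219.] 53 r 109.2 ang 104.8 mod60 44.8
scene [384. 218.] 49 r 108.4 ang 165.5 mod60 45.5
```

View pics/mid2.png

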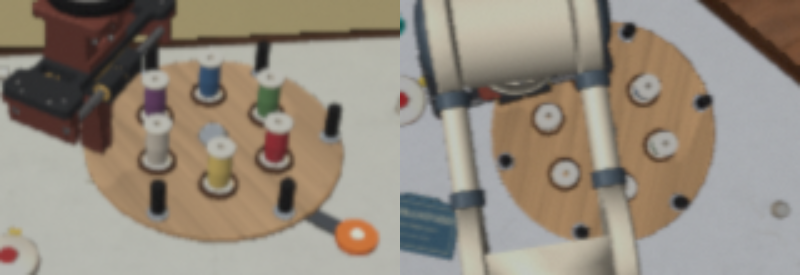

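Tool at 55.7°, pegs at 45.7° (mod 60). The target is 36.5°, so 9.2° remain. Red is at scene crop (277,140), approaching the mark.

```bash
python3 - <<'E'
from h import *
rows([arc(a,110.3,45) for a in(53.5,51.5,49.8,48.5,47.5,46.9)])
E
```

```text
clock 5.55 [592.2 113.2  45.1]
[1, [0.005, 0.006, 0.0], 0]
[1, [0.009, 0.011, 0.0], 0]
[1, [0.012, 0.015, 0.0], 0]
[1, [0.014, 0.018, 0.0], 0]
[1, [0.016, 0.021, 0.0], 0]
[1, [0.017, 0.023, 0.0], 0]
```

arm_command([
  [1,[0.005,0.006,0],0],
  [1,[0.009,0.011,0],0],
  [1,[0.012,0.015,0],0],
  [1,[0.014,0.018,0],0],
  [1,[0.016,0.021,0],0],
  [1,[0.017,0.023,0],0],
  [1,[0.017,0.023,0],0],
])

```text
clock: 6.42
eef_pos: [605.5, 102.3, 45.1]
tool_rot: [0.0, 0.992, 0.124, 0.0]
contact_force: [0.2, 0.5, -0.4]
finger_gap: 0.007
grasp_force: 0.1
```

```bash
python3 - <<'E'
from h import *
s=bot.get_state();d=s["eef_pos"][:2]-C;print(s["clock"],s["eef_pos"],s["contact_force"],np.hypot(*d),np.degrees(np.arctan2(d[1],d[0])))
pegs("top",(280,410,150,275),60)
rows([arc(a,110.3,45) for a in(46.4,46,45.5,45)])
E
```

```text
6.425 [605.51107836 102.29136646  45.05013553] [ 0.20755688  0.52277131 -0.43597813] 110.08388642841106 46.83321097639017
top [347. 164.] 14 r 109.6 ang -22.7 mod60 37.3
top [298. 183.] 16 r 102.3 ang 59.0 mod60 59.0
top [372. 196.] 14 r 109.1 ang -82.1 mod60 37.9
top [290. 208.] 10 r 108.9 ang 96.9 mod60 36.9
top [358. 234.] 14 r 109.1 ang -142.1 mod60 37.9
clock 6.47 [605.5 102.3  45.1]
[1, [0.001, 0.001, 0.0], 0]
[1, [0.002, 0.002, 0.0], 0]
[1, [0.003, 0.003, 0.0], 0]
[1, [0.003, 0.005, 0.0], 0]
```

About 1° short. I'll nudge 2 mm, back off, lift and look.

arm_command([
  [1,[0.001,0.0015,0],0],
  [1,[0.002,0.003,0],0],
  [1,[0.002,0.003,0],0],
  [1,[0.002,0.003,0],0],
  [1,[-0.005,-0.006,0],0],
  [1,[-0.013,-0.018,0],0],
  [1,[-0.013,-0.018,-0.09],0],
  [1,[-0.013,-0.018,-0.18],0],
  [1,[-0.013,-0.018,-0.2],0],
])

```text
clock: 7.6
eef_pos: [596.6, 111.6, 170.7]
tool_rot: [-0.0, 0.992, 0.124, 0.004]
contact_force: [0.0, -0.5, 0.0]
finger_gap: 0.004
grasp_force: 0.0
```

```bash
python3 - <<'E'
from h import *
q=pegs("top",(280,410,150,275),60)
s=bot.get_state();M=Ro.from_quat(np.array(s["tool_rot"])[[1,2,3,0]]).as_matrix();print(s["eef_pos"],(M.T@(np.array([560,330,200])-s["eef_pos"])/600).round(3))
E
```

```text
top [347. 164.] 16 r 110.2 ang -23.8 mod60 36.2
top [294. 182.] 18 r 112.8 ang 60.4 mod60 0.4
top [373. 197.] 14 r 110.0 ang -83.4 mod60 36.6
top [290. 208.] 12 r 108.7 ang 96.2 mod60 36.2
top [357. 235.] 15 r 108.8 ang -143.2 mod60 36.8
top [316. 240.] 8 r 107.7 ang 156.2 mod60 36.2
[596.31896263 111.53611921 169.94493388] [ 0.031 -0.368 -0.05 ]
```

arm_command([
  [1,[0.03,-0.37,-0.05],0],
  [1,[0.03,-0.37,-0.05],0],
  [1,[0.03,-0.37,-0.05],0],
  [1,[0.03,-0.37,-0.05],0],
  [1,[0.03,-0.37,-0.05],0],
  [1,[0.03,-0.37,-0.05],0],
])

```text
clock: 8.4
eef_pos: [557.8, 329.8, 193.3]
tool_rot: [0.001, 0.992, 0.124, -0.001]
contact_force: [1.8, -0.4, 0.9]
finger_gap: 0.003
grasp_force: 0.0
```

```bash
python3 - <<'E'
from h import *
q=pegs("top",(280,410,150,275),60);p,_=bot.capture("scene");hsv=cv2.cvtColor(q,cv2.COLOR_BGR2HSV)
m=(hsv[...,0]<18)&(hsv[...,1]>190)&(hsv[...,2]>150);m[:240]=0;m[275:]=0;m[:,:310]=0;m[:,370:]=0
ys,xs=np.nonzero(m);d=ray("top",xs.mean(),ys.mean(),8)[:2]-C;print("mark",np.hypot(*d),np.degrees(np.arctan2(d[1],d[0]))%60)
cv2.imwrite("pics/fin.png",np.hstack([cv2.resize(p[140:250,270:430],None,fx=2.5,fy=2.5),cv2.resize(q[160:270,250:410],None,fx=2.5,fy=2.5)]))
E
```

```text
top [347. 164.] 16 r 110.2 ang -23.8 mod60 36.2
top [306. 169.] 16 r 109.8 ang 36.0 mod60 36.0
top [373. 197.] 14 r 110.0 ang -83.4 mod60 36.6
top [290. 208.] 12 r 108.7 ang 96.2 mod60 36.2
top [357. 235.] 16 r 108.5 ang -143.1 mod60 36.9
top [316. 241.] 11 r 108.9 ang 156.5 mod60 36.5
mark 155.50856903804583 6.528503560903204
```

View pics/fin.png

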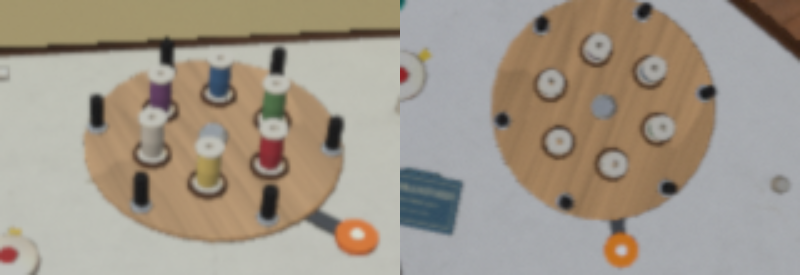

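The final view shows red at scene crop (270,160), on the line from the knob (212,133) to the mark (357,237). The peg angle is within about 0.1° of target, and all six spools are standing.

```bash
python3 -c "
from rig import bot
print(bot.hand_in())"
```

```text
the job is handed in; nothing more can be done
None
```

The red spool is at the front, in line with the orange mark to within about 0.1° by the top camera. All six spools are standing in their cups, the arm is clear of the carousel, and the job was handed in at about 8.5 s.

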